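# Set out the sowing bench row by height

## Task

Line up the four containers that stand near the metal strip (two amber dropper bottles, a green-lidded seed jar and a petri dish) by height on that strip, one standing upright in the middle of each cork disc: the tallest on the disc next to the upright steel post, then each one lower than the last, down to the lowest at the other end. Let go of them all, and leave the tape roll, the beaker and the marker where they are.

Things in the scene. Friction and masses are not known exactly. Their poses are not given: they have to be found in the camera images.
- big_dropper_mid (a point): amber dropper bottle, the bigger one: 119 mm tall, body 41 mm across up to about 65 mm, then a shoulder; black ribbed cap 26 mm across from 74 to 91 mm above its foot, black rubber bulb 14 mm across from there to the top. About 84 g. The point lies on its upright axis, half-way up; its z axis points up. 59.5 mm above its foot. It may lean up to 3 degrees as it stands. Easily gripped by the cap; all round, so any yaw will do.
- small_dropper_mid (a point): amber dropper bottle, the smaller one: 98 mm tall, body 33 mm across up to about 54 mm; black cap 21 mm across from 61 to 75 mm above its foot, bulb 12 mm across above it. About 69 g. The point lies on its upright axis, half-way up; its z axis points up. 49 mm above its foot. Easily gripped by the cap.
- jar_mid (a point): squat round seed jar with a green lid: 70 mm tall, body 54 mm across up to 55 mm, lid 50 mm across above. About 110 g. The point lies on its upright axis, half-way up; its z axis points up. 35 mm above its foot. Gripped round the body or lid.
- dish_mid (a point): (Like things at the back and far right of the table are no part of the job: the four containers start within 0.75 m of the robot, outside the strip.) Flat round petri dish, pale grey-brown under a clear lid that is fixed on: 64 mm across at the lid (about 60 mm where it is gripped), 14 mm tall. About 22 g. The point lies on its upright axis, half-way up; its z axis points up. 7 mm above its foot. Gripped across the rim.
- pad_1_top (a point): cork disc, 72 mm across and 3 mm thick, one of four fixed in a straight row on a low metal strip (84 x 470 x 6 mm, also fixed); centres about 90 mm apart, 70 to 110. This point is the centre of the disc's top face, 9 mm above the table; an end disc of the row.
- pad_2_top (a point): cork disc, 72 mm across and 3 mm thick, one of four fixed in a straight row on a low metal strip (84 x 470 x 6 mm, also fixed); centres about 90 mm apart, 70 to 110. This point is the centre of the disc's top face, 9 mm above the table; an inner disc, between pad_1 and pad_3.
- pad_3_top (a point): cork disc, 72 mm across and 3 mm thick, one of four fixed in a straight row on a low metal strip (84 x 470 x 6 mm, also fixed); centres about 90 mm apart, 70 to 110. This point is the centre of the disc's top face, 9 mm above the table; an inner disc, between pad_2 and pad_4.
- pad_4_top (a point): cork disc, 72 mm across and 3 mm thick, one of four fixed in a straight row on a low metal strip (84 x 470 x 6 mm, also fixed); centres about 90 mm apart, 70 to 110. This point is the centre of the disc's top face, 9 mm above the table; the other end disc of the row.
- post: dark steel knobbed post, 50 mm tall, 20 to 24 mm across, fixed upright on one end of the strip about 73 mm beyond the end disc; it marks the tall end of the row. At the strip's other end is only a flat plug 4 mm high. Origin at the post's foot, 6 mm above the table.
- tape: roll of tape lying flat, 104 mm across, 25 mm high, loose, a bystander; origin under its centre, on the table.
- beaker: small clear beaker, 55 mm across, 69 mm tall, loose, a bystander standing behind the work; origin under its centre, on the table.
- marker: marker pen lying flat, 138 x 17 x 17 mm, long axis x, loose, a bystander at the right; origin under its centre, on the table.

How it is judged:
By the outcome, as a careful person would: the job done as asked, in the order asked, and still so for the second after the job is handed in, with the robot touching nothing.
It also fails if it takes over 115 s, if anything falls off the work surface, if the arm or the gripper's body presses on something with over 40 N, if the wrist force passes 120 N, or if a joint passes its speed limit or range.

## Robot

A 6-joint arm with a two-finger parallel gripper is mounted at the origin on a cart in front of the work surface, level with it; the furniture and walls round the work are solid. World frame = base frame: x ahead of the robot, y to its left, z up, the work surface at z = 0. Lengths are in mm, angles in rad, forces in N, time in s.
With the tool pointing down it reaches from about 300 to 775 mm from the base axis. Payload 14.6 kg.
Tool frame: the origin (TCP) lies between the finger pads; the fingertips stand 8 mm ahead of it and the grasp point (between the pads) lies 11 mm behind it; z points along the fingers, y is the direction in which the jaws open and shut (so a half turn about z gives the same grasp; the last joint's range is limited). The gripper opens to 94 mm and grips with 3 to 60 N. Pads are 16 mm wide; open, the fingers measure 119 mm over their backs; the gripper's body (75 mm by 177 mm) begins 78 mm behind the grasp point.
Start: joints at [-1.357, 0.3, 1.521, -0, 1.321, -0.067], TCP at [152.412, -528.451, 213.446] pointing down, gripper open.
Joint ranges: [-3.03, 3.03], [-0.79, 2.21], [0.23, 2.52], [-1.04, 4.18], [0, 3.07], [-2.55, 2.55]. Speed limits (rad/s): [2.22, 2.22, 2.57, 3.14, 3.14, 3.14].

## Interface

Orientations are given as [roll, pitch, yaw] about the fixed x, y, z axes, in that order (R = Rz(yaw) Ry(pitch) Rx(roll)).
In Python, from cell import manip, cams, models gives the robot as it stands. The module is installed in compiled form; this text tells all that it offers.
- The arm moves only by the shell command python3 -m pendant 'ROWS' [OPENING] [FORCE]. ROWS is JSON, a list that holds one entry, the list of rows, each a list of 4 numbers: the shift along the tool's x, y, z in cm, then the turn about the tool's z in rad. In form: [[[x, y, z, roll], ...]]. A call has 1 to 5 rows; each row is the pose to reach, as a shift and turn from the pose commanded when the call began, along the tool's axes at that moment; what a row does not reach only later rows make up. A row lasts 1/10 s, in which the tool goes at most 50 mm and 8.59 degrees, less where a joint would pass 70% of its speed; a pose out of reach is approached as far as the arm can. A call with a gripper value outside its range is refused whole. OPENING is the opening, from -1 (shut) to 1 (fully open), so that 0 is half open, set as the call begins (- or left out, the last holds). The fingers move at their own pace and stop on an object; FORCE is the grip in N (left out, the last holds). Time passes only in rows, so rows that repeat a pose let the fingers close. It gives the time, the measured TCP pose, the force and the opening at its end, in the units of the state.
- manip.read_state(): the state, without advancing time (a new reading comes with each control period).
- cams.camera(name): name is "side" or "top" or "wrist"; returns a dict with "frame" (400x640x3 uint8, red, green, blue), "K" (3x3 intrinsics, pixels), "pose" (4x4, takes a point from camera to world coordinates). Camera axes: x right, y down, z forward; pixel columns grow to the right and rows downward; lengths in mm; the calibration is good to about 2 mm. A picture is of the moment at which its call begins. There is no depth.
- manip.sign_off(): hands the job in, once; it reports no verdict.
Trained networks look in the newest picture that a camera, given by its name, has taken for a name from the list of things; names that differ only in an ending like _2 or _b are one class to them, and where a whole thing is asked for, a point or a joint stands for the part that bears it (a point fixed in the world has none). Each returns a list of dicts, best first, with "score" (0 to 1); they miss things now and then, are a little off and sometimes report something else, mostly with a low value. They report only what shows in the picture. A call takes as long as a camera call.
- models.regions_of(camera, name): "pixels" (400x640 bool, what is visible of it) and "point" ([column, row] in pixels, amid what is visible of it).
The state is a dict: "clock": time; "joints": joint angles; "qd": joint speeds; "effort": joint torques, N m; "eef_pos": TCP position; "eef_rot": TCP orientation; "wrist_force": force on the tool from outside, world axes, zero at the start; "moment": the same for the moment, N m; "finger_gap": finger opening in mm.
Only numpy, scipy, OpenCV 4.12 (cv2) and the standard library are available. Lean on these libraries where they do the work, as an engineer would, in place of code of your own. Each camera call takes 0.05 s, during which the arm holds its last target.

## Working session

There is one attempt and no reset: what is moved stays moved. The work goes in short steps, Python scripts to look and compute and a shell command to move; the robot and the scene stay as the last step left them, time stands still between calls to the robot, and variables do not carry over. Pictures are saved under pics/ and viewed, and the job is handed in when it is done.

```bash
mkdir -p pics; ls; cat > h.py <<'E'
import numpy as np, cv2
from cell import manip, cams, models
def ray(c,uv,z):
    K=np.array(c["K"]);P=np.array(c["pose"])
    d=P[:3,:3]@np.linalg.inv(K)@np.array([uv[0],uv[1],1.0]);o=P[:3,3]
    return o+d*(z-o[2])/d[2]
def proj(c,p):
    K=np.array(c["K"]);P=np.array(c["pose"])
    q=P[:3,:3].T@(np.array(p,float)-P[:3,3]);q=K@q
    return q[:2]/q[2]
def save(c,n):
    cv2.imwrite("pics/"+n+".png",c["frame"][:,:,::-1])
E
python3 - <<'E'
from h import *
print(manip.read_state())
for n in ["side","top","wrist"]:
    c=cams.camera(n);save(c,n+"0");print(n,np.round(c["pose"],2).tolist(),np.round(c["K"],1).tolist())
E
```

```text
pics
{'clock': 0.0, 'joints': array([-1.35661577e+00,  3.00511905e-01,  1.52160200e+00, -2.06117383e-05,
        1.32071323e+00, -6.66157451e-02]), 'qd': array([-7.58131490e-05, -7.09193396e-04, -7.56614243e-04, -1.04143862e-03,
       -2.93190998e-03,  1.35853989e-03]), 'effort': array([-1.01573660e-03, -5.31809378e+01, -3.52740347e+01,  7.07675703e-02,
        2.44266016e-02, -8.34732919e-05]), 'eef_pos': array([ 152.34346347, -528.20277157,  212.85510035]), 'eef_rot': array([-3.14035959e+00, -6.22548137e-05,  2.80801373e-01]), 'wrist_force': array([-0.36677262,  0.92109683, -0.3774697 ]), 'moment': array([ 0.01679368, -0.02841077, -0.01679195]), 'finger_gap': 93.69948340537495}
side [[0.93, -0.15, 0.33, 137.06], [-0.36, -0.41, 0.84, -1232.65], [0.01, -0.9, -0.44, 712.69], [0.0, 0.0, 0.0, 1.0]] [[510.8, 0.0, 330.0], [0.0, 510.8, 198.6], [0.0, 0.0, 1.0]]
top [[-0.01, -1.0, 0.07, 517.33], [-1.0, 0.01, -0.0, -39.74], [-0.0, -0.07, -1.0, 1318.74], [0.0, 0.0, 0.0, 1.0]] [[442.6, 0.0, 325.6], [0.0, 442.6, 203.9], [0.0, 0.0, 1.0]]
wrist [[0.28, -0.93, -0.24, 222.22], [-0.96, -0.27, -0.07, -508.34], [-0.0, 0.25, -0.97, 383.91], [0.0, 0.0, 0.0, 1.0]] [[288.1, 0.0, 320.3], [0.0, 288.1, 198.6], [0.0, 0.0, 1.0]]
```

View pics/side0.png

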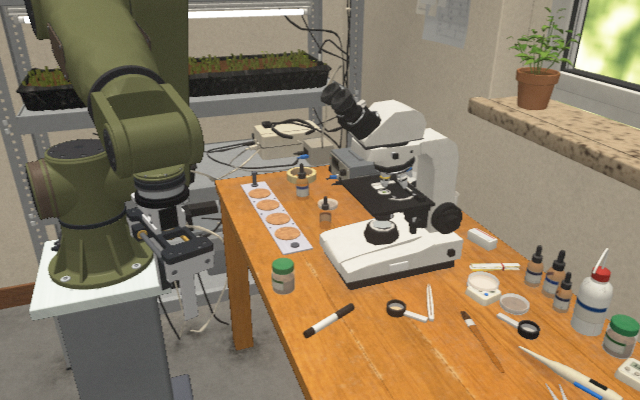

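View pics/top0.png

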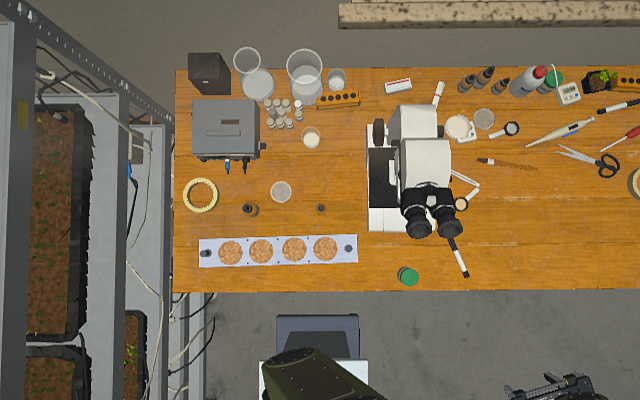

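```bash
python3 - <<'E'
from h import *
Z={"big_dropper_mid":[59.5],"small_dropper_mid":[49],"jar_mid":[35,70],"dish_mid":[7,14],"pad_1_top":[9],"post":[31],"tape":[12],"beaker":[35],"marker":[8]}
for n in ["top","side"]:
    c=cams.camera(n)
    for k in Z:
        for r in models.regions_of(n,k):
            m=r["pixels"];ys,xs=np.nonzero(m)
            if len(xs)==0: continue
            print(n,k,round(r["score"],2),np.round(r["point"],1),"bb",xs.min(),xs.max(),ys.min(),ys.max(),len(xs),[np.round(ray(c,r["point"],z)[:2]).tolist() for z in Z[k]])
E
```

```text
top big_dropper_mid 0.7 [252.7 212.7] bb 242 259 202 216 205 [[579.0, 168.0]]
top big_dropper_mid 0.44 [324.9 246.3] bb 313 337 236 260 483 [[482.0, -37.0]]
top big_dropper_mid 0.28 [194.8 186.4] bb 183 218 177 211 556 [[656.0, 334.0]]
top small_dropper_mid 0.71 [251.9 211.7] bb 243 259 202 216 206 [[583.0, 172.0]]
top small_dropper_mid 0.55 [319.7 210.5] bb 317 325 204 213 79 [[585.0, -23.0]]
top small_dropper_mid 0.39 [262.3 250. ] bb 249 272 239 261 425 [[473.0, 142.0]]
top jar_mid 0.73 [406.  274.7] bb 396 418 266 285 348 [[398.0, -270.0], [402.0, -263.0]]
top dish_mid 0.89 [277.6 190.5] bb 269 291 181 202 406 [[648.0, 102.0], [647.0, 102.0]]
top pad_1_top 0.64 [323.  247.3] bb 313 336 236 259 450 [[478.0, -31.0]]
top post 0.58 [206.8 253.4] bb 200 210 250 255 53 [[464.0, 305.0]]
top tape 0.79 [209.8 201.5] bb 183 219 177 212 632 [[616.0, 303.0]]
top beaker 0.61 [309.9 140.5] bb 302 319 126 148 324 [[791.0, 4.0]]
top beaker 0.32 [280.1 191.2] bb 270 291 181 201 352 [[643.0, 92.0]]
top marker 0.76 [458.2 257. ] bb 448 468 239 276 217 [[446.0, -429.0]]
side big_dropper_mid 0.75 [303.5 187.3] bb 296 308 164 199 330 [[582.0, 127.0]]
side small_dropper_mid 0.67 [325.  214.8] bb 319 330 196 228 286 [[587.0, -47.0]]
side dish_mid 0.68 [329.7 205.2] bb 318 337 198 211 133 [[652.0, 83.0], [646.0, 70.0]]
side pad_1_top 0.77 [286.5 234.4] bb 274 298 227 239 274 [[473.0, -49.0]]
side tape 0.76 [298.7 174.6] bb 287 315 167 181 267 [[632.0, 333.0]]
side marker 0.57 [326.1 323.2] bb 304 352 304 336 435 [[444.0, -435.0]]
```

```bash
python3 - <<'E'
from h import *
c=cams.camera("top");f=c["frame"]
crop=f[120:300,180:480][:,:,::-1]
cv2.imwrite("pics/topz.png",cv2.resize(crop[:, :],None,fx=2.66,fy=2.66,interpolation=cv2.INTER_CUBIC))
# pads: non-strip pixels inside the strip
roi=f[234:268,198:360].astype(int)
cork=(roi[:,:,0]-roi[:,:,2]>35)
strip=np.zeros(f.shape[:2],np.uint8);strip[234:268,198:360]=cork
n,l,s,cen=cv2.connectedComponentsWithStats(strip)
for i in range(1,n):
    if s[i,4]>100: print(s[i],cen[i],ray(c,cen[i],9).round(1))
c2=cams.camera("side");f2=c2["frame"]
cv2.imwrite("pics/sidez.png",cv2.resize(f2[130:300,230:380][:,:,::-1],None,fx=3.5,fy=3.5,interpolation=cv2.INTER_CUBIC))
E
```

```text
[198 234 141  34 429] [245.74358974 236.43589744] [512.  196.4   9. ]
[211 234 149  34 533] [311.81238274 262.99061914] [432.5   1.9   9. ]
[314 237  24  24 454] [325.05506608 248.43171806] [474.8 -37.4   9. ]
[282 238  24  23 449] [293.73942094 248.97550111] [473.9  54.9   9. ]
[218 241  24  24 456] [229.76973684 252.56359649] [465.  243.3   9. ]
[249 240  24  23 452] [260.52433628 250.99778761] [468.8 152.7   9. ]
```

View pics/topz.png

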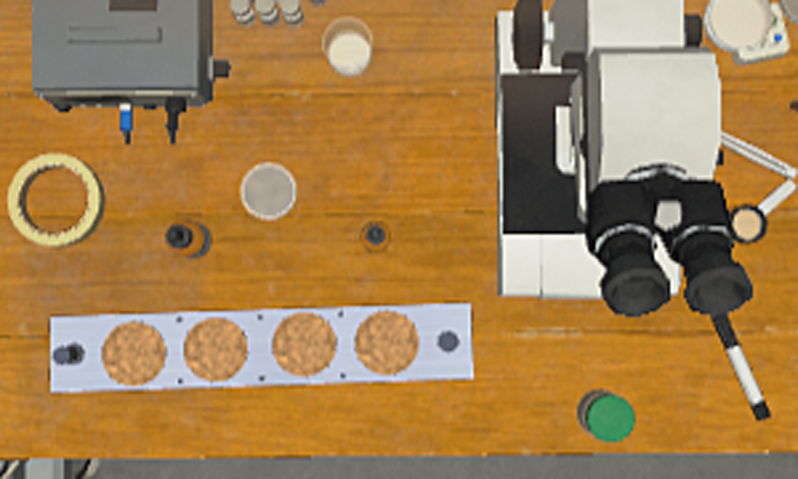

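View pics/sidez.png

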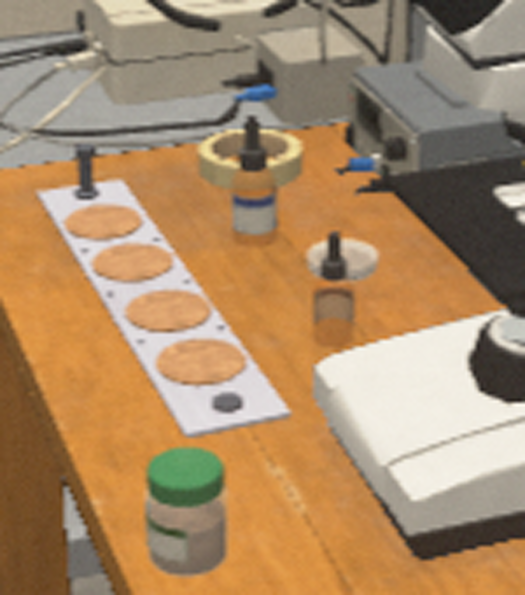

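```bash
cat >> h.py <<'E'
def tri(obs):
    A=np.zeros((3,3));b=np.zeros(3)
    for c,uv in obs:
        d=np.array(c["pose"])[:3,:3]@np.linalg.inv(np.array(c["K"]))@np.array([uv[0],uv[1],1.]);d/=np.linalg.norm(d)
        M=np.eye(3)-np.outer(d,d);A+=M;b+=M@np.array(c["pose"])[:3,3]
    return np.linalg.solve(A,b)
E
python3 - <<'E'
from h import *
t=cams.camera("top");s=cams.camera("side")
for n,a,b,z in [("big",(246.9,208.7),(301.7,164.5),119),("small",(321,207.6),(325.4,197.4),98),("eye",(420,230),(333,95),0),("jar",(409.3,276.8),(283.2,265.5),70),("dish",(280.8,191.4),(327.7,203.7),14)]:
    print(n,tri([(t,a),(s,b)]).round(),ray(t,a,z).round(),ray(s,b,z).round())
w=cams.camera("wrist")
f=t["frame"].astype(int);m=((f[...,1]-f[...,0]>40)).astype(np.uint8);m[:, :380]=0;m[:,440:]=0
ys,xs=np.nonzero(m);print("lid",xs.mean(),ys.mean(),ray(t,(xs.mean(),ys.mean()),70))
E
```

```text
big [590. 174. 116.] [587. 174. 119.] [590. 166. 119.]
small [593. -28.  93.] [590. -27.  98.] [591. -38.  98.]
eye [ 529. -229.  437.] [ 527. -320.    0.] [1163. 1360.    0.]
jar [ 397. -274.   63.] [ 396. -272.   70.] [ 396. -284.   70.]
dish [646.  92.   9.] [644.  92.  14.] [644.  81.  14.]
lid 409.1535269709544 276.9460580912863 [ 395.41065886 -272.0416118    70.        ]
```

View pics/wrist0.png

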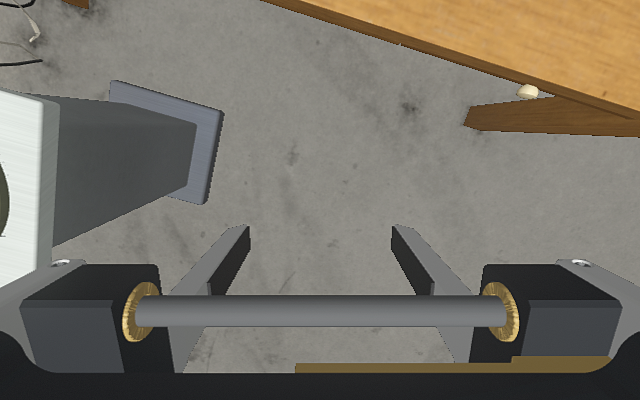

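```bash
cat >> h.py <<'E'
def plan(tx,ty,tz,yaw=None):
    """tool-frame shift cm + roll to reach TCP at world (mm)"""
    s=manip.read_state();p=s["eef_pos"];th=s["eef_rot"][2]
    d=np.array([tx,ty,tz])-p
    x=d[0]*np.cos(th)+d[1]*np.sin(th);y=d[0]*np.sin(th)-d[1]*np.cos(th)
    r=0 if yaw is None else -(yaw-th)
    print("at",p.round(1),"yaw",round(th,3),"t",round(s["clock"],2),"| rows:",round(x/10,2),round(y/10,2),round(-d[2]/10,2),round(r,3),"dist",np.linalg.norm(d).round())
E
python3 -c "
from h import *
plan(396,-320,215,1.5708)"
```

```text
at [ 152.4 -528.5  213.5] yaw 0.281 t 1.4 | rows: 29.18 -13.28 -0.15 -1.29 dist 321.0
```

```bash
python3 -m pendant '[[[29.18,-13.28,-0.15,-1.29],[29.18,-13.28,-0.15,-1.29],[29.18,-13.28,-0.15,-1.29],[29.18,-13.28,-0.15,-1.29],[29.18,-13.28,-0.15,-1.29]]]' 1 20; python3 -c "
from h import *
plan(396,-320,215,1.5708)"
```

```text
clock: 1.9
eef_pos: [343.6, -364.4, 214.9]
eef_rot: [3.141, 0.0, 1.037]
wrist_force: [0.6, -0.8, -0.4]
finger_gap: 93.9
at [ 343.6 -364.4  214.9] yaw 1.037 t 1.9 | rows: 6.49 2.25 -0.01 -0.534 dist 69.0
```

```bash
python3 -m pendant '[[[5.5,2.2,0,-0.53],[5.5,2.2,0,-0.53],[5.5,2.2,0,-0.53],[5.5,2.2,0,-0.53],[5.5,2.2,0,-0.53]]]'; python3 - <<'E'
from h import *
plan(396,-320,215,1.5708)
c=cams.camera("wrist");save(c,"w1");print(c["pose"].round(2).tolist())
for r in models.regions_of("wrist","jar_mid"):
    ys,xs=np.nonzero(r["pixels"]);print(r["score"],r["point"],xs.min(),xs.max(),ys.min(),ys.max(),ray(c,r["point"],35))
f=c["frame"].astype(int);m=((f[...,1]-f[...,0]>40)&(f[...,1]-f[...,2]>20)).astype(np.uint8)
n,l,s,cen=cv2.connectedComponentsWithStats(m);i=1+np.argmax(s[1:,4]);print(s[i],cen[i],ray(c,cen[i],70))
print(manip.read_state()["clock"])
E
```

```text
clock: 2.4
eef_pos: [389.6, -329.9, 214.6]
eef_rot: [3.142, 0.0, 1.562]
wrist_force: [-0.2, 0.1, 0.7]
finger_gap: 94.2
at [ 389.6 -329.9  214.6] yaw 1.562 t 2.4 | rows: 0.99 0.63 -0.04 -0.008 dist 12.0
[[1.0, -0.01, -0.0, 389.53], [-0.01, -0.97, -0.25, -256.79], [-0.0, 0.25, -0.97, 385.58], [0.0, 0.0, 0.0, 1.0]]
0.89 [325.4, 140.7] 303 349 115 161 [ 395.47836772 -277.05400893   35.        ]
[ 304  117   45   46 1622] [325.6134402  139.34340321] [ 395.11892837 -273.60144089   70.        ]
2.5
```

View pics/w1.png

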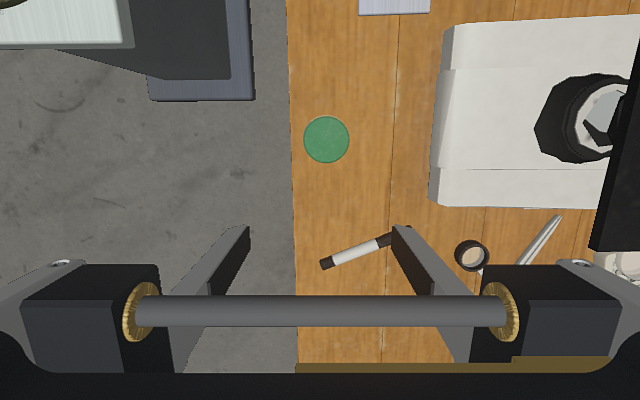

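```bash
python3 -c "
from h import *
plan(395,-273,29,1.5708)"
python3 -m pendant '[[[4.5,0.4,2,0],[5.64,0.59,7,0],[5.64,0.59,12,0],[5.64,0.59,14,0],[5.64,0.59,14,0]]]'; python3 -c "
from h import *
plan(395,-273,29,1.5708)"
```

```text
at [ 389.5 -330.1  214.6] yaw 1.558 t 2.5 | rows: 5.71 0.48 18.56 -0.013 dist 194.0
clock: 3.0
eef_pos: [394.7, -272.7, 72.1]
eef_rot: [-3.138, -0.003, 1.559]
wrist_force: [1.2, -0.9, 0.4]
finger_gap: 93.8
at [ 394.7 -272.7   72.1] yaw 1.559 t 3.0 | rows: -0.03 0.03 4.31 -0.012 dist 43.0
```

Centred over the jar; go down and close.

```bash
python3 -m pendant '[[[0,0,2.2,0],[0,0,4.3,0],[0,0,4.3,0]]]'; python3 -m pendant '[[[0,0,0,0],[0,0,0,0],[0,0,0,0],[0,0,0,0],[0,0,0,0]]]' -1 20; python3 -m pendant '[[[0,0,0,0],[0,0,0,0],[0,0,0,0]]]'
```

```text
clock: 3.3
eef_pos: [395.5, -273.6, 31.2]
eef_rot: [-3.14, -0.001, 1.559]
wrist_force: [-0.1, -0.5, 0.1]
finger_gap: 94.0
clock: 3.8
eef_pos: [396.1, -273.8, 32.0]
eef_rot: [3.141, 0.0, 1.561]
wrist_force: [-0.1, -0.5, -0.3]
finger_gap: 57.4
clock: 4.1
eef_pos: [396.1, -273.8, 31.9]
eef_rot: [3.141, 0.0, 1.561]
wrist_force: [-1.0, 1.4, 5.8]
finger_gap: 53.1
```

```bash
python3 -m pendant '[[[0,0,-2,0],[0,0,-5,0],[0,0,-8,0],[1,0.5,-8,0],[4,1,-8,0]]]'; python3 -c "
from h import *
plan(474,55,110,1.5708)"
```

```text
clock: 4.6
eef_pos: [406.6, -234.3, 111.6]
eef_rot: [3.141, 0.001, 1.559]
wrist_force: [0.3, 0.1, -1.8]
finger_gap: 53.0
at [ 406.6 -234.3  111.6] yaw 1.559 t 4.6 | rows: 29.01 6.39 0.16 -0.012 dist 297.0
```

```bash
python3 -m pendant '[[[4,1,0,0],[8,2,0,0],[12,3,0,0],[16,4,0,0],[20,5,0,0]]]';python3 -m pendant '[[[4,1,0,0],[7,1.4,0,0],[8.7,1.45,0,0],[8.7,1.45,0,0],[8.7,1.45,0,0]]]'; python3 - <<'E'
from h import *
plan(474,55,110,1.5708)
c=cams.camera("wrist");save(c,"w2")
f=c["frame"].astype(int)
E
```

```text
clock: 5.1
eef_pos: [458.0, -32.2, 110.7]
eef_rot: [-3.14, -0.0, 1.561]
wrist_force: [0.1, -0.6, -1.7]
finger_gap: 53.2
clock: 5.6
eef_pos: [473.3, 52.6, 110.8]
eef_rot: [-3.14, 0.0, 1.562]
wrist_force: [0.2, -0.9, -1.7]
finger_gap: 53.2
at [473.3  52.6 110.8] yaw 1.562 t 5.6 | rows: 0.24 0.07 0.08 -0.009 dist 3.0
```

View pics/w2.png

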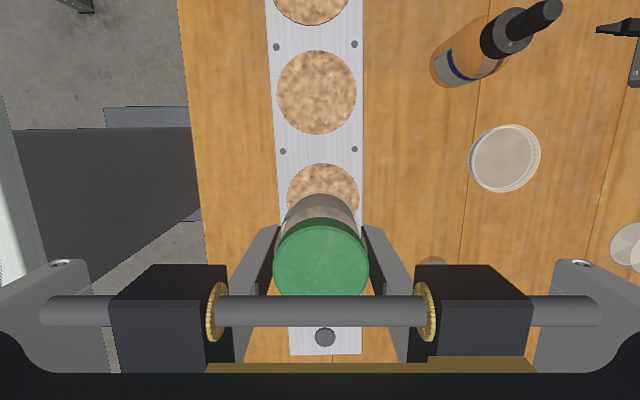

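```bash
python3 - <<'E'
from h import *
c=cams.camera("wrist");f=c["frame"].astype(int)
roi=np.zeros((400,640),np.uint8);roi[:,278:362]=1
m=((f[...,0]-f[...,2]>30)).astype(np.uint8)
m[:, :276]=0;m[:,364:]=0;m[160:]=0;m[:35]=0
m=cv2.morphologyEx(m,cv2.MORPH_OPEN,np.ones((5,5)))
n,l,s,cen=cv2.connectedComponentsWithStats(m)
for i in range(1,n):
    if s[i,4]>200: print(s[i],cen[i],ray(c,cen[i],9).round(1))
t=cams.camera("top")
ft=t["frame"].astype(int);m=((ft[...,1]-ft[...,0]>40)).astype(np.uint8);m[:, :200]=0;m[:,440:]=0;m[:150]=0
ys,xs=np.nonzero(m);print("lid top",ray(t,(xs.mean(),ys.mean()),150))
m=((f[...,1]-f[...,0]>30)&(f[...,1]-f[...,2]>15)).astype(np.uint8)
n,l,s,cen=cv2.connectedComponentsWithStats(m);i=1+np.argmax(s[1:,4]);print(s[i],cen[i],ray(c,cen[i],149))
E
```

```text
[ 277   50   79   84 5269] [315.77832606  91.39969634] [469.6 152.7   9. ]
lid top [702.69590921 221.64364394 150.        ]
[ 272  225   97   70 5678] [320.2802043 262.7668193] [472.77155672  56.85401172 149.        ]
```

```bash
python3 -m pendant '[[[0.2,0.1,2,0],[0.2,0.1,4.5,0],[0.2,0.1,6,0],[0.2,0.1,6.6,0],[0.2,0.1,6.6,0]]]';python3 -m pendant '[[[0,0,0.15,0],[0,0,0.3,0],[0,0,0.3,0]]]'
```

```text
clock: 6.25
eef_pos: [474.5, 54.0, 45.2]
eef_rot: [-3.141, 0.0, 1.56]
wrist_force: [0.5, -0.4, -1.1]
finger_gap: 53.3
clock: 6.55
eef_pos: [474.9, 54.5, 43.0]
eef_rot: [3.141, -0.0, 1.561]
wrist_force: [-0.2, 0.1, -1.3]
finger_gap: 53.4
```

```bash
python3 -m pendant '[[[0,0,0.1,0],[0,0,0.15,0],[0,0,0.15,0]]]';python3 -m pendant '[[[0,0,0,0],[0,0,0,0],[0,0,0,0],[0,0,0,0],[0,0,0,0]]]' 0.95; python3 -m pendant '[[[0,0,0,0],[0,0,-2,0],[0,0,-6,0],[0,0,-10,0],[0,0,-14,0]]]'; python3 -c "
from h import *
plan(588,-28,215,1.5708)"
```

```text
clock: 6.85
eef_pos: [474.7, 54.5, 41.1]
eef_rot: [-3.142, -0.0, 1.561]
wrist_force: [0.7, -0.0, -1.4]
finger_gap: 53.2
clock: 7.35
eef_pos: [474.8, 54.5, 41.2]
eef_rot: [3.142, -0.0, 1.561]
wrist_force: [1.0, 0.1, 0.8]
finger_gap: 89.2
clock: 7.85
eef_pos: [474.4, 54.5, 182.7]
eef_rot: [-3.141, -0.0, 1.561]
wrist_force: [0.0, -0.1, 0.2]
finger_gap: 90.9
at [474.4  54.5 182.7] yaw 1.561 t 7.85 | rows: -8.14 11.44 -3.23 -0.01 dist 144.0
```

```bash
python3 -m pendant '[[[-3,3,-3.3,0],[-7,7,-3.3,0],[-11,11.3,-3.3,0],[-11,11.3,-3.3,0],[-11,11.3,-3.3,0]]]' 1; python3 - <<'E'
from h import *
plan(588,-28,215,1.5708)
c=cams.camera("wrist");save(c,"w3")
for k in ["small_dropper_mid","big_dropper_mid","dish_mid"]:
  for r in models.regions_of("wrist",k):
    ys,xs=np.nonzero(r["pixels"]);print(k,r["score"],r["point"],xs.min(),xs.max(),ys.min(),ys.max(),ray(c,r["point"],49).round())
E
```

```text
clock: 8.35
eef_pos: [587.4, -58.4, 213.2]
eef_rot: [-3.141, -0.0, 1.559]
wrist_force: [0.3, -0.6, -0.3]
finger_gap: 94.1
at [587.4 -58.4 213.2] yaw 1.559 t 8.35 | rows: 3.04 0.02 -0.18 -0.012 dist 30.0
small_dropper_mid 0.58 [323.9, 158.5] 311 338 144 174 [591. -25.  49.]
dish_mid 0.88 [368.6, 55.5] 342 395 24 85 [640.  84.  49.]
```

View pics/w3.png

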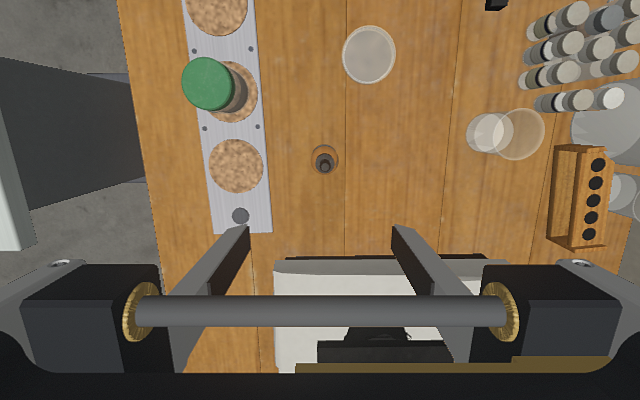

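```bash
python3 - <<'E'
from h import *
c=cams.camera("wrist")
f=c["frame"];cv2.imwrite("pics/w3z.png",cv2.resize(f[130:190,290:360][:,:,::-1],None,fx=9,fy=9,interpolation=cv2.INTER_NEAREST))
for uv,z in [((325,159.5),0),((324.7,162.),68),((325,166),98)]: print(ray(c,uv,z).round(1))
# jar check
g=f.astype(int);m=((g[...,1]-g[...,0]>30)&(g[...,1]-g[...,2]>15)).astype(np.uint8)
n,l,s,cen=cv2.connectedComponentsWithStats(m);i=1+np.argmax(s[1:,4]);print(s[i],cen[i],ray(c,cen[i],79))
E
```

```text
[592.  -29.5   0. ]
[590.6 -24.   68. ]
[590.4 -24.1  98. ]
[ 184   60   50   53 2047] [208.22129946  85.64826575] [474.7632182   54.57105312  79.        ]
```

View pics/w3z.png

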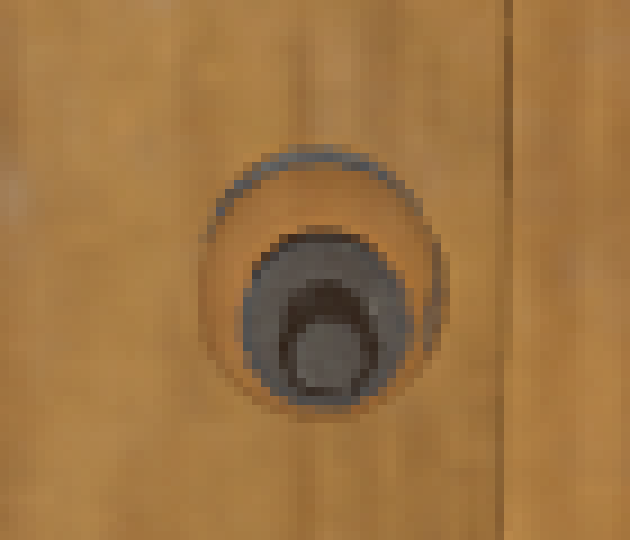

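```bash
python3 - <<'E'
from h import *
c=cams.camera("wrist")
for uv,z in [((325.8,161.3),54),((326.2,165.6),75),((326.3,169.2),98)]: print(ray(c,uv,z).round(1))
p=ray(c,(326.2,165.6),75)
plan(p[0],p[1],57,1.5708)
E
```

```text
[592.2 -25.   54. ]
[592.2 -27.   75. ]
[591.8 -27.3  98. ]
at [586.3 -55.8 214.5] yaw 1.562 t 8.65 | rows: 2.89 0.56 15.75 -0.009 dist 160.0
```

```bash
python3 -m pendant '[[[2.9,0.55,1,0],[2.93,0.59,5,0],[2.93,0.59,9,0],[2.93,0.59,10,0],[2.93,0.59,10,0]]]' 1; python3 -c "
from h import *
plan(592.2,-26,31,1.5708)"
```

```text
clock: 9.15
eef_pos: [592.3, -27.0, 113.7]
eef_rot: [-3.14, -0.0, 1.561]
wrist_force: [-0.3, -0.6, -0.0]
finger_gap: 94.2
at [592.3 -27.  113.7] yaw 1.561 t 9.15 | rows: 0.1 -0.01 8.27 -0.01 dist 83.0
```

```bash
python3 -m pendant '[[[0.05,0,4,0],[0.05,0,7,0],[0.05,0,8.25,0],[0.05,0,8.25,0]]]'; python3 -m pendant '[[[0,0,0,0],[0,0,0,0],[0,0,0,0],[0,0,0,0],[0,0,0,0]]]' -1 12; python3 -m pendant '[[[0,0,0,0],[0,0,0,0],[0,0,0,0],[0,0,0,0],[0,0,0,0]]]'
```

```text
clock: 9.55
eef_pos: [593.0, -26.9, 32.1]
eef_rot: [-3.141, -0.0, 1.561]
wrist_force: [-0.3, 0.1, -0.4]
finger_gap: 94.3
clock: 10.05
eef_pos: [593.0, -26.9, 32.1]
eef_rot: [3.141, 0.0, 1.561]
wrist_force: [-0.4, -0.1, 0.1]
finger_gap: 57.5
clock: 10.55
eef_pos: [592.8, -26.8, 31.6]
eef_rot: [-3.141, -0.0, 1.561]
wrist_force: [-0.7, -0.6, -1.0]
finger_gap: 32.4
```

```bash
python3 -m pendant '[[[0,0,-2,0],[0,0,-5.5,0],[0,0,-9.6,0],[2,-2,-9.6,0],[4.5,-4.5,-9.6,0]]]'; python3 -m pendant '[[[3,-2.5,0,0],[6.5,-5,0,0],[10,-7.4,0,0],[12.6,-7.9,0,0],[13.3,-7.9,0,0]]]';  python3 -m pendant '[[[0,0,0,0],[0,0,0,0]]]'; python3 - <<'E'
from h import *
plan(469.2,153,127,1.5708)
c=cams.camera("wrist");save(c,"w4")
E
```

```text
clock: 11.05
eef_pos: [548.4, 18.5, 128.5]
eef_rot: [3.139, 0.0, 1.559]
wrist_force: [0.6, 0.6, -1.0]
finger_gap: 32.5
clock: 11.55
eef_pos: [469.9, 154.4, 127.9]
eef_rot: [3.141, -0.0, 1.563]
wrist_force: [-0.0, -0.1, -0.1]
finger_gap: 32.6
clock: 11.75
eef_pos: [471.0, 151.6, 127.5]
eef_rot: [-3.141, 0.0, 1.56]
wrist_force: [-0.6, -0.5, -0.0]
finger_gap: 32.7
at [471.  151.6 127.5] yaw 1.56 t 11.75 | rows: 0.14 -0.18 0.05 -0.01 dist 2.0
```

View pics/w4.png

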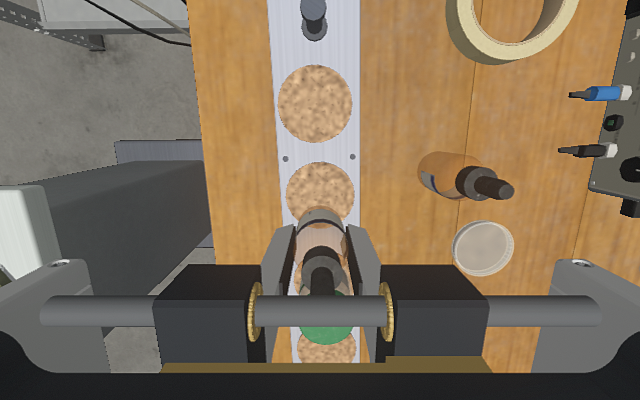

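```bash
python3 - <<'E'
from h import *
c=cams.camera("wrist");f=c["frame"].astype(int)
m=((f[...,0]-f[...,2]>30)).astype(np.uint8)
m[:, :272]=0;m[:,362:]=0;m[148:]=0;m[:55]=0
m=cv2.morphologyEx(m,cv2.MORPH_OPEN,np.ones((5,5)))
n,l,s,cen=cv2.connectedComponentsWithStats(m)
for i in range(1,n):
    if s[i,4]>200: print(s[i],cen[i],ray(c,cen[i],9).round(1))
E
python3 -m pendant '[[[0.1,-0.15,2.5,0],[0.1,-0.15,5,0],[0.1,-0.15,7.5,0],[0.1,-0.15,8.2,0],[0.1,-0.15,8.2,0]]]'; python3 -m pendant '[[[0,0,0.15,0],[0,0,0.3,0],[0,0,0.3,0]]]'
```

```text
[ 278   65   74   77 4528] [314.33657244 103.05742049] [465.6 243.2   9. ]
clock: 12.35
eef_pos: [469.0, 152.8, 45.1]
eef_rot: [-3.14, 0.0, 1.56]
wrist_force: [0.9, 0.6, -0.3]
finger_gap: 32.6
clock: 12.65
eef_pos: [469.5, 153.4, 43.2]
eef_rot: [3.141, -0.0, 1.561]
wrist_force: [0.5, -0.9, -1.7]
finger_gap: 32.6
```

```bash
python3 -m pendant '[[[0,0,0.1,0],[0,0,0.24,0],[0,0,0.24,0]]]';python3 -m pendant '[[[0,0,0,0],[0,0,0,0],[0,0,0,0],[0,0,0,0],[0,0,0,0]]]' 0.6; python3 -m pendant '[[[0,0,0,0],[0,0,-2,0],[0,0,-6,0],[0,0,-10,0],[0,0,-15,0]]]'; python3 -c "
from h import *
plan(587,125,215,1.5708)"
```

```text
clock: 12.95
eef_pos: [469.2, 153.5, 40.4]
eef_rot: [3.141, -0.0, 1.561]
wrist_force: [-0.6, -0.3, 1.7]
finger_gap: 32.9
clock: 13.45
eef_pos: [469.1, 153.4, 40.2]
eef_rot: [-3.142, 0.0, 1.561]
wrist_force: [0.2, 0.4, -0.5]
finger_gap: 69.3
clock: 13.95
eef_pos: [468.4, 153.2, 191.0]
eef_rot: [-3.14, 0.001, 1.561]
wrist_force: [1.0, -0.5, 0.4]
finger_gap: 75.3
at [468.4 153.2 191. ] yaw 1.561 t 13.95 | rows: -2.7 11.89 -2.4 -0.01 dist 124.0
```

```bash
python3 -m pendant '[[[-1,3,-2.4,0],[-2.8,8,-2.4,0],[-2.8,11.8,-2.4,0],[-2.8,11.8,-2.4,0],[-2.8,11.8,-2.4,0]]]' 1; python3 -m pendant '[[[0,0,0,0],[0,0,0,0]]]'; python3 - <<'E'
from h import *
plan(587,125,215,1.5708)
c=cams.camera("wrist");save(c,"w5")
f=c["frame"]
for k in ["big_dropper_mid","small_dropper_mid"]:
  for r in models.regions_of("wrist",k):
    ys,xs=np.nonzero(r["pixels"]);print(k,r["score"],r["point"],xs.min(),xs.max(),ys.min(),ys.max())
E
```

```text
clock: 14.45
eef_pos: [586.7, 124.1, 213.2]
eef_rot: [-3.14, 0.0, 1.56]
wrist_force: [-0.5, 0.1, -1.3]
finger_gap: 94.0
clock: 14.65
eef_pos: [586.1, 124.5, 214.9]
eef_rot: [3.141, -0.0, 1.561]
wrist_force: [0.6, -1.4, 0.3]
finger_gap: 94.0
at [586.1 124.5 214.9] yaw 1.561 t 14.65 | rows: 0.05 0.09 -0.01 -0.009 dist 1.0
big_dropper_mid 0.78 [327.5, 135.4] 308 342 123 157
small_dropper_mid 0.58 [220.3, 163.6] 198 242 148 178
```

View pics/w5.png

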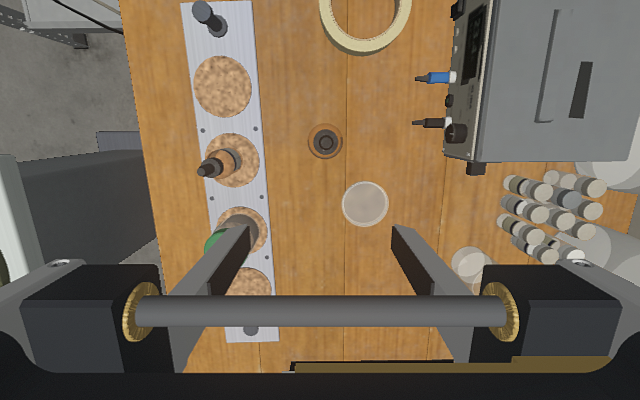

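```bash
python3 - <<'E'
from h import *
c=cams.camera("wrist");f=c["frame"]
cv2.imwrite("pics/w5z.png",cv2.resize(f[115:170,180:360][:,:,::-1],None,fx=4.4,fy=4.4*2,interpolation=cv2.INTER_NEAREST)[:600])
E
```

```text
(no output)
```

View pics/w5z.png

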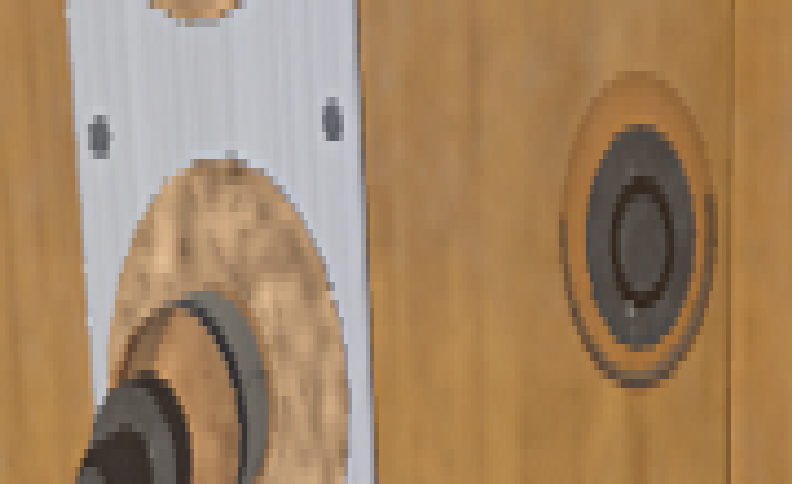

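```bash
python3 - <<'E'
from h import *
c=cams.camera("wrist")
for uv,z in [((325,140.5),55),((325.7,142.0),91),((325.9,142.2),119)]: print(ray(c,uv,z).round(1))
t=cams.camera("top")
plan(590.5,172,37,1.5708)
E
```

```text
[591.8 178.6  55. ]
[591.9 179.2  91. ]
[591.6 180.8 119. ]
at [586.7 124.3 214.5] yaw 1.561 t 14.95 | rows: 4.77 0.33 17.75 -0.01 dist 184.0
```

```bash
python3 - <<'E'
from h import *
c=cams.camera("wrist");t=cams.camera("top")
print(ray(c,(365,204),12).round(1),ray(c,(223,86),9).round(1))
print(ray(c,(325,140.5),0).round(1))
for n,p in [("119",(591.6,180.8,119)),("91",(591.9,179.2,91)),("0",(592,176,0))]:print(n,proj(t,p).round(1))
cv2.imwrite("pics/topb.png",cv2.resize(t["frame"][190:230,230:290][:,:,::-1],None,fx=12,fy=12,interpolation=cv2.INTER_NEAREST))
E
```

```text
[646.   91.6  12. ] [468.  242.7   9. ]
[592.8 175.4   0. ]
119 [244.3 207.2]
91 [246.7 207.7]
0 [253.2 209.5]
```

View pics/topb.png

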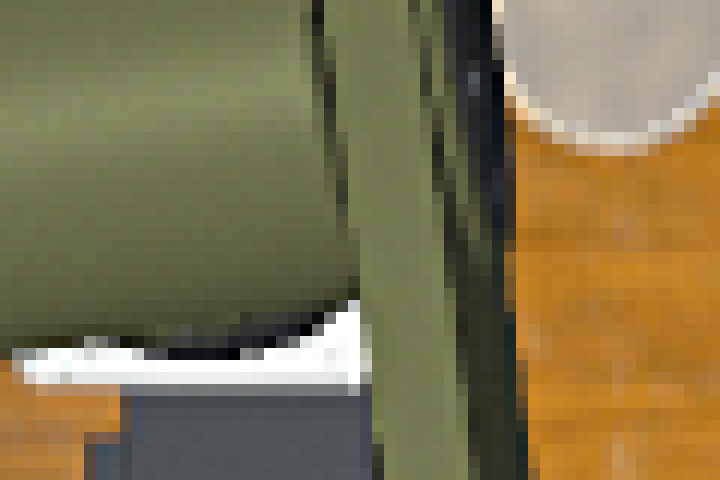

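```bash
python3 - <<'E'
import cv2
f=cv2.imread("pics/top0.png");cv2.imwrite("pics/topb2.png",cv2.resize(f[195:225,235:270],None,fx=16,fy=16,interpolation=cv2.INTER_NEAREST))
E
```

```text
(no output)
```

View pics/topb2.png

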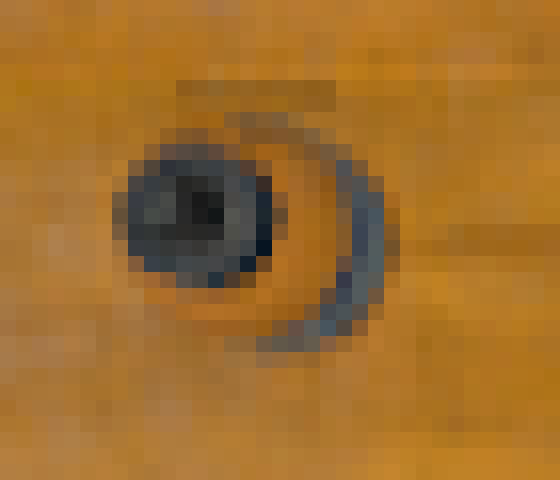

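```bash
python3 -m pendant '[[[3,0.3,0,0],[5.25,0.5,1,0],[5.25,0.5,5,0],[5.25,0.5,8,0],[5.25,0.5,8,0]]]' 1; python3 -m pendant '[[[0,0,4,0],[0,0,7,0],[0,0,9.7,0],[0,0,9.7,0]]]'; python3 -m pendant '[[[0,0,0,0],[0,0,0,0],[0,0,0,0],[0,0,0,0],[0,0,0,0]]]' -1 12; python3 -m pendant '[[[0,0,0,0],[0,0,0,0],[0,0,0,0],[0,0,0,0]]]'
```

```text
clock: 15.55
eef_pos: [590.5, 176.4, 130.2]
eef_rot: [-3.135, 0.002, 1.561]
wrist_force: [0.3, -0.3, 0.2]
finger_gap: 94.0
clock: 15.95
eef_pos: [591.4, 176.3, 35.6]
eef_rot: [-3.138, 0.001, 1.561]
wrist_force: [-0.9, -0.6, 0.4]
finger_gap: 93.9
clock: 16.45
eef_pos: [592.6, 176.7, 37.8]
eef_rot: [3.141, -0.0, 1.561]
wrist_force: [-0.9, -0.0, -0.3]
finger_gap: 57.4
clock: 16.85
eef_pos: [592.4, 176.7, 37.3]
eef_rot: [3.142, -0.0, 1.561]
wrist_force: [-1.4, -0.8, 1.0]
finger_gap: 39.7
```

```bash
python3 -m pendant '[[[0,0,-2,0],[0,0,-5.5,0],[0,0,-7.5,0],[1,-2,-7.5,0],[2.5,-5,-7.5,0]]]'; python3 -m pendant '[[[1.7,-3,0,0],[3.5,-6,0,0],[4.15,-7.7,0,0],[4.15,-7.7,0,0],[4.15,-7.7,0,0]]]';  python3 -m pendant '[[[0,0,0,0],[0,0,0,0]]]'; python3 - <<'E'
from h import *
plan(465.3,243.2,112,1.5708)
c=cams.camera("wrist");save(c,"w6")
E
```

```text
clock: 17.35
eef_pos: [542.8, 201.8, 112.5]
eef_rot: [3.14, -0.0, 1.559]
wrist_force: [0.3, 1.3, -0.6]
finger_gap: 39.7
clock: 17.85
eef_pos: [466.4, 244.4, 112.4]
eef_rot: [3.141, -0.0, 1.561]
wrist_force: [0.5, -0.3, -0.3]
finger_gap: 39.7
clock: 18.05
eef_pos: [466.7, 244.0, 112.1]
eef_rot: [-3.142, 0.0, 1.56]
wrist_force: [0.2, 0.3, -1.8]
finger_gap: 39.5
at [466.7 244.  112.1] yaw 1.56 t 18.05 | rows: -0.08 -0.14 0.01 -0.011 dist 2.0
```

View pics/w6.png

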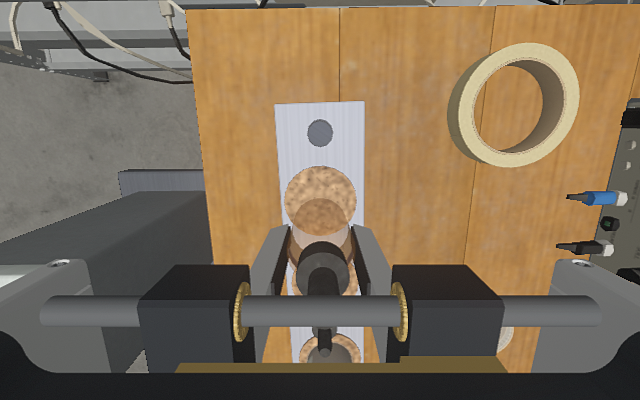

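```bash
python3 -m pendant '[[[-0.08,-0.14,2.5,0],[-0.08,-0.14,5,0],[-0.08,-0.14,6,0],[-0.08,-0.14,6.3,0],[-0.08,-0.14,6.4,0]]]'; python3 -m pendant '[[[0,0,0.1,0],[0,0,0.15,0],[0,0,0.15,0]]]'
```

```text
clock: 18.6
eef_pos: [465.1, 243.7, 48.6]
eef_rot: [3.141, -0.0, 1.561]
wrist_force: [-0.3, -0.0, -0.6]
finger_gap: 39.2
clock: 18.9
eef_pos: [464.9, 243.8, 47.2]
eef_rot: [3.141, -0.0, 1.561]
wrist_force: [0.0, 0.2, -1.1]
finger_gap: 39.8
```

```bash
python3 -m pendant '[[[0,0,0.05,0],[0,0,0.1,0],[0,0,0.1,0]]]';python3 -m pendant '[[[0,0,0,0],[0,0,0,0],[0,0,0,0],[0,0,0,0],[0,0,0,0]]]' 0.6; python3 -m pendant '[[[0,0,0,0],[0,0,-2,0],[0,0,-6,0],[0,0,-11,0],[0,0,-16,0]]]'; python3 -c "
from h import *
plan(645,40,215,1.5708)"
```

```text
clock: 19.2
eef_pos: [464.8, 243.7, 46.2]
eef_rot: [3.141, -0.0, 1.561]
wrist_force: [-0.7, -0.6, 4.2]
finger_gap: 39.5
clock: 19.7
eef_pos: [464.6, 243.6, 45.7]
eef_rot: [-3.142, -0.0, 1.561]
wrist_force: [-0.9, -0.0, 0.0]
finger_gap: 74.0
clock: 20.2
eef_pos: [464.2, 243.5, 207.4]
eef_rot: [-3.141, 0.0, 1.561]
wrist_force: [-0.1, 0.4, -0.0]
finger_gap: 75.4
at [464.2 243.5 207.4] yaw 1.561 t 20.2 | rows: -20.16 18.28 -0.76 -0.01 dist 272.0
```

```bash
python3 -m pendant '[[[-5,4.5,-0.8,0],[-10,9,-0.8,0],[-14.5,13.5,-0.8,0],[-18.5,18.1,-0.8,0],[-19,18.1,-0.8,0]]]' 1; python3 -m pendant '[[[0,0,0,0],[0,0,0,0],[0,0,0,0]]]'; python3 - <<'E'
from h import *
c=cams.camera("wrist");save(c,"w7")
for r in models.regions_of("wrist","dish_mid"):
    m=r["pixels"];ys,xs=np.nonzero(m)
    (e,ax,_)=cv2.fitEllipse(cv2.convexHull(np.c_[xs,ys].astype(np.int32)))
    print(r["score"],r["point"],xs.min(),xs.max(),ys.min(),ys.max(),e,ax,ray(c,e,12).round(1))
plan(645,92,11,1.5708)
s=cams.camera("side");save(s,"s7")
E
```

```text
clock: 20.7
eef_pos: [636.1, 59.7, 213.7]
eef_rot: [3.141, -0.0, 1.561]
wrist_force: [-0.1, 0.5, -0.3]
finger_gap: 94.1
clock: 21.0
eef_pos: [634.4, 62.2, 213.7]
eef_rot: [-3.141, -0.0, 1.562]
wrist_force: [-0.5, 0.4, -0.2]
finger_gap: 93.7
0.68 [331.8, 158.5] 305 354 133 182 (329.1124267578125, 157.47421264648438) (49.201690673828125, 50.387569427490234) [645.3  92.5  12. ]
at [634.4  62.5 214.1] yaw 1.562 t 21.1 | rows: 2.96 1.03 20.31 -0.009 dist 206.0
```

View pics/w7.png

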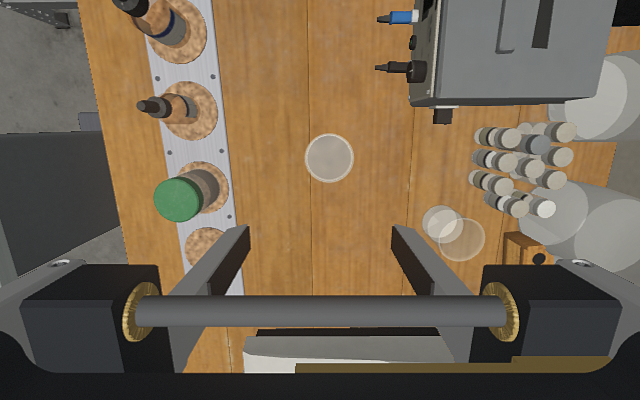

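View pics/s7.png

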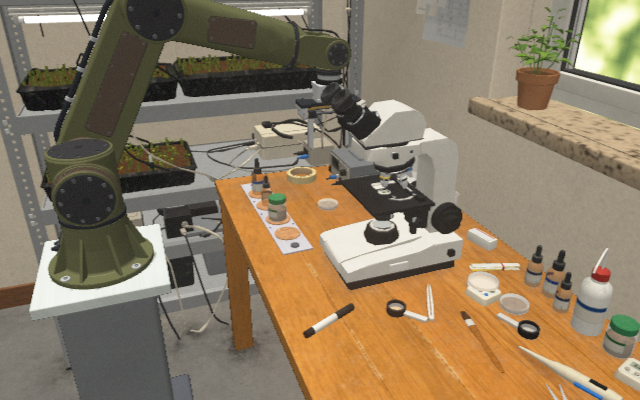

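```bash
python3 - <<'E'
from h import *
c=cams.camera("wrist")
for z in (0,60,120): print(z,ray(c,(412,103),z).round(),ray(c,(442,122),z).round(),ray(c,(425,222),z).round())
E
python3 -m pendant '[[[2.96,1.05,2,0],[2.96,1.05,7,0],[2.96,1.05,12,0],[2.96,1.05,15,0],[2.96,1.05,15,0]]]' 1; python3 -c "
from h import *
plan(645.3,92.5,11,1.5708)"
```

```text
0 [751. 159.   0.] [792. 136.   0.] [781.  -1.   0.]
60 [733. 156.  60.] [767. 136.  60.] [758.  21.  60.]
120 [715. 152. 120.] [743. 136. 120.] [735.  42. 120.]
clock: 21.7
eef_pos: [643.3, 91.2, 59.4]
eef_rot: [-3.134, 0.001, 1.562]
wrist_force: [0.2, -0.5, 0.8]
finger_gap: 93.9
at [643.3  91.2  59.4] yaw 1.562 t 21.7 | rows: 0.13 0.2 4.84 -0.009 dist 48.0
```

```bash
python3 -m pendant '[[[0,0,2.5,0],[0,0,3.5,0],[0,0,3.5,0]]]'; python3 -c "
from h import *
plan(645.3,92.5,11,1.5708)"
```

```text
clock: 22.0
eef_pos: [645.6, 91.0, 28.9]
eef_rot: [-3.141, 0.0, 1.561]
wrist_force: [-0.4, -1.1, 0.1]
finger_gap: 94.2
at [645.6  91.   28.9] yaw 1.561 t 22.0 | rows: 0.15 -0.03 1.79 -0.01 dist 18.0
```

```bash
python3 -m pendant '[[[0.1,0,1,0],[0.1,0,1.75,0],[0.1,0,1.75,0],[0.1,0,1.75,0]]]'; python3 -m pendant '[[[0,0,0,0],[0,0,0,0],[0,0,0,0],[0,0,0,0],[0,0,0,0]]]' -1 8; python3 -m pendant '[[[0,0,0,0],[0,0,0,0],[0,0,0,0]]]'
```

```text
clock: 22.4
eef_pos: [645.8, 91.8, 11.3]
eef_rot: [3.142, 0.0, 1.561]
wrist_force: [-0.1, -0.2, 0.2]
finger_gap: 93.8
clock: 22.9
eef_pos: [645.8, 91.8, 11.2]
eef_rot: [3.141, 0.0, 1.561]
wrist_force: [-0.2, 0.0, -0.3]
finger_gap: 58.8
clock: 23.2
eef_pos: [645.8, 91.8, 11.2]
eef_rot: [3.142, -0.0, 1.561]
wrist_force: [-0.5, 0.1, 0.8]
finger_gap: 58.6
```

```bash
python3 -m pendant '[[[0,0,-2,0],[0,0,-6,0],[0,0,-10,0],[-2,-2,-10,0],[-5,-5.5,-10,0]]]'; python3 -m pendant '[[[-3,-4,0,0],[-5.5,-8,0,0],[-7.8,-11.7,0,0],[-7.8,-11.7,0,0],[-7.8,-11.7,0,0]]]';  python3 -m pendant '[[[0,0,0,0],[0,0,0,0]]]'; python3 - <<'E'
from h import *
plan(474.8,-37.4,111,1.5708)
c=cams.camera("wrist");save(c,"w8")
E
```

```text
clock: 23.7
eef_pos: [590.7, 42.7, 112.1]
eef_rot: [3.139, -0.0, 1.562]
wrist_force: [0.5, -0.1, -1.1]
finger_gap: 58.5
clock: 24.2
eef_pos: [472.6, -34.8, 111.7]
eef_rot: [3.14, 0.0, 1.56]
wrist_force: [1.1, 0.5, 0.1]
finger_gap: 58.7
clock: 24.4
eef_pos: [473.2, -34.0, 111.1]
eef_rot: [3.142, -0.0, 1.562]
wrist_force: [-0.3, -0.2, 0.0]
finger_gap: 59.0
at [473.2 -34.  111.1] yaw 1.562 t 24.4 | rows: -0.34 0.17 0.01 -0.009 dist 4.0
```

View pics/w8.png

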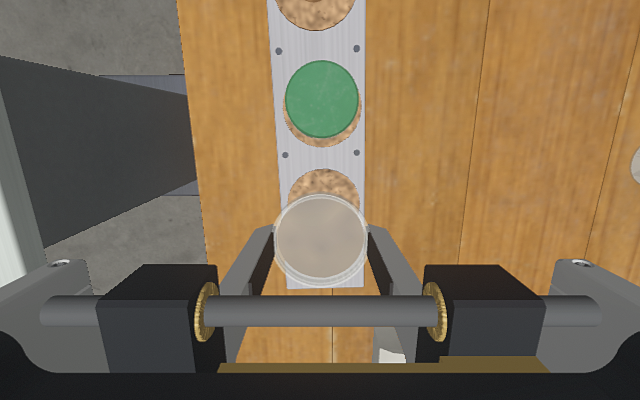

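```bash
python3 - <<'E'
from h import *
c=cams.camera("wrist");print(ray(c,(321,240),113).round(1),manip.read_state()["eef_pos"])
E
python3 -m pendant '[[[-0.38,0.12,3,0],[-0.38,0.12,6,0],[-0.38,0.12,8,0],[-0.38,0.12,8.6,0],[-0.38,0.12,8.8,0]]]'; python3 -m pendant '[[[0,0,0,0],[0,0,0.1,0],[0,0,0.2,0],[0,0,0.2,0]]]'
```

```text
[472.8 -32.1 113. ] [472.89243283 -34.07139244 110.92934196]
clock: 25.0
eef_pos: [473.7, -38.1, 22.8]
eef_rot: [-3.141, -0.0, 1.561]
wrist_force: [-0.1, -0.4, -0.2]
finger_gap: 58.6
clock: 25.4
eef_pos: [473.8, -38.3, 21.5]
eef_rot: [3.141, 0.0, 1.561]
wrist_force: [0.5, -0.4, 0.0]
finger_gap: 58.7
```

```bash
python3 -m pendant '[[[0,0.05,0.1,0],[0,0.05,0.15,0],[0,0.05,0.15,0]]]';python3 -m pendant '[[[0,0,0,0],[0,0,0,0],[0,0,0,0],[0,0,0,0],[0,0,0,0]]]' 0.95; python3 -m pendant '[[[0,0,0,0],[0,0,-2,0],[0,0,-6,0],[0,0,-11,0],[0,0,-16,0]]]'; python3 -m pendant '[[[-2,-1,-3,0],[-6,-4,-3,0],[-11,-8,-3,0],[-16,-10,-3,0],[-20,-10,-3,0]]]'; python3 -m pendant '[[[-4,0,0,0],[-8,-1,0,0],[-12,-3,0,0],[-12,-3,0,0]]]'
```

```text
clock: 25.7
eef_pos: [474.4, -38.3, 20.1]
eef_rot: [3.141, 0.0, 1.561]
wrist_force: [-1.3, -0.4, 6.5]
finger_gap: 58.8
clock: 26.2
eef_pos: [474.1, -38.3, 19.6]
eef_rot: [-3.142, -0.0, 1.561]
wrist_force: [-0.7, 0.5, 0.8]
finger_gap: 91.0
clock: 26.7
eef_pos: [473.6, -38.2, 181.4]
eef_rot: [-3.141, -0.0, 1.561]
wrist_force: [0.2, 0.0, 0.8]
finger_gap: 91.6
clock: 27.2
eef_pos: [371.3, -232.3, 210.3]
eef_rot: [3.141, 0.001, 1.561]
wrist_force: [1.9, -0.3, -0.4]
finger_gap: 91.3
clock: 27.6
eef_pos: [339.8, -354.1, 209.3]
eef_rot: [-3.141, 0.0, 1.557]
wrist_force: [0.5, 0.3, 0.3]
finger_gap: 91.9
```

```bash
python3 - <<'E'
from h import *
t=cams.camera("top");save(t,"t9");s=cams.camera("side");save(s,"s9")
cv2.imwrite("pics/t9z.png",cv2.resize(t["frame"][160:300,180:440][:,:,::-1],None,fx=3,fy=3,interpolation=cv2.INTER_CUBIC))
cv2.imwrite("pics/s9z.png",cv2.resize(s["frame"][140:270,220:360][:,:,::-1],None,fx=4.5,fy=4.5,interpolation=cv2.INTER_CUBIC))
P=[(465.3,243.2),(469.2,152.8),(474.2,54.8),(474.8,-37.4)]
for p,h in zip(P,(119,98,70,14)):
    print([ (c[0],proj(c[1],(*p,z)).round(1).tolist()) for z in (9,9+h) for c in (("t",t),("s",s))])
st=manip.read_state();print(st["eef_pos"],st["clock"])
for cn,c in(("top",t),("side",s)):
  for k,z in [("jar_mid",44),("dish_mid",16),("big_dropper_mid",68),("small_dropper_mid",58),("tape",12),("beaker",35),("marker",8)]:
    for r in models.regions_of(cn,k)[:2]:
        ys,xs=np.nonzero(r["pixels"]);b=((xs.min()+xs.max())/2,(ys.min()+ys.max())/2)
        print(cn,k,round(r["score"],2),np.round(r["point"]),ray(c,r["point"],z).round()[:2],ray(c,b,z).round(1)[:2])
E
```

```text
[('t', [229.8, 252.5]), ('s', [258.1, 192.6]), ('t', [220.2, 254.3]), ('s', [256.2, 158.1])]
[('t', [260.5, 250.9]), ('s', [266.4, 204.1]), ('t', [255.2, 252.2]), ('s', [265.0, 174.9])]
[('t', [293.8, 248.9]), ('s', [276.6, 217.8]), ('t', [292.0, 249.7]), ('s', [275.8, 196.3])]
[('t', [325.1, 248.4]), ('s', [285.9, 232.4]), ('t', [325.0, 248.6]), ('s', [285.8, 228.0])]
[ 341.39878719 -351.13864677  209.37638381] 27.7
top jar_mid 0.74 [292. 245.] [486.  58.] [475.1  55.9]
top jar_mid 0.28 [321. 250.] [471. -26.] [475.7 -35.9]
top dish_mid 0.79 [323. 248.] [477. -30.] [474.8 -35.8]
top big_dropper_mid 0.57 [227. 254.] [463. 239.] [464.8 241.1]
top small_dropper_mid 0.55 [259. 252.] [467. 151.] [469.3 151.2]
top tape 0.86 [188. 200.] [621. 366.] [638.6 330.5]
top beaker 0.69 [311. 136.] [804.   0.] [801.8   4.1]
top marker 0.66 [459. 259.] [ 442. -431.] [ 449.3 -428.7]
side jar_mid 0.56 [278. 211.] [472.  30.] [472.5  56.5]
side dish_mid 0.56 [284. 229.] [471. -31.] [474.8 -39.1]
side big_dropper_mid 0.57 [278. 210.] [463.  -9.] [461.3  13.2]
side big_dropper_mid 0.25 [261. 208.] [421.  21.] [424.7  33.1]
side small_dropper_mid 0.46 [265. 195.] [457. 116.] [463.  125.9]
side beaker 0.19 [285. 233.] [458. -85.] [467.2 -66.3]
side marker 0.86 [326. 322.] [ 444. -431.] [ 451.2 -427. ]
```

View pics/t9z.png

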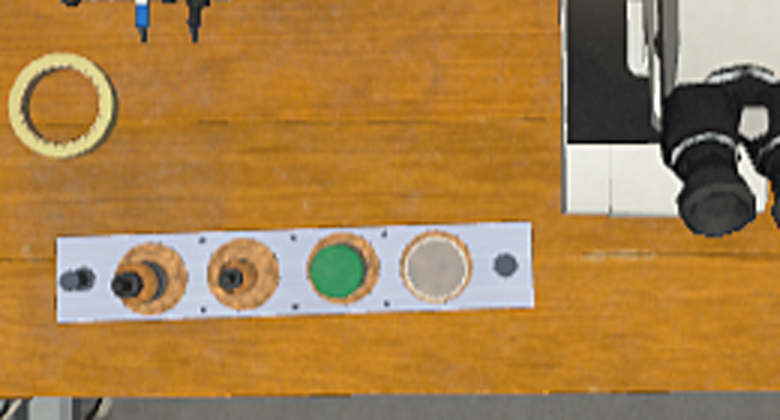

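View pics/s9z.png

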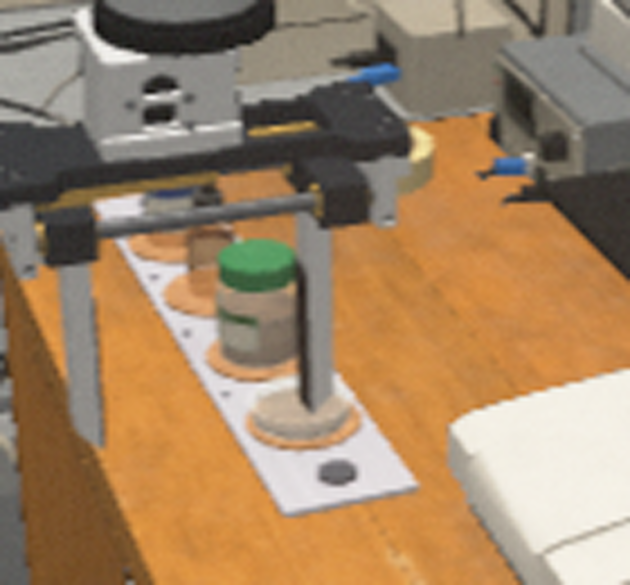

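```bash
python3 -m pendant '[[[0,0,0,0],[0,0,0,0],[0,0,0,0]]]'; python3 -c "
from h import *
print(manip.sign_off())"
```

```text
clock: 28.7
eef_pos: [341.8, -350.8, 209.7]
eef_rot: [-3.142, -0.0, 1.561]
wrist_force: [-0.0, 0.2, 0.8]
finger_gap: 91.6
the job is handed in; nothing more can be done
None
```

The four containers now stand in height order on the cork discs: the big dropper by the post, then the small dropper, the jar and the dish. All are released. I handed the job in at 28.7 s with the arm drawn back and touching nothing.

**Placement:** The last top view puts each container within about 2 mm of its disc centre. The bottles and jar look upright in it.

**Bystanders:** I never went near the tape, beaker or marker. The marker was found within about 3 mm of its first position. The beaker's fixes differ by about 14 mm, and the tape mask was patchy, so their centres were too loose to confirm to the millimetre. Both look unmoved in the pictures.

**Checks that disagreed or were limited:**
- In the last side view the gripper hid both bottles, so the network's side fixes for them were wrong. I set those aside and relied on the top view.
- Before the pick, the side camera disagreed with the top view by about 10 mm in y, while the wrist camera mostly agreed with the top view. The exception was the big dropper, where it was off by about 5 mm.

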